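# Fit the parrot treat pot's nested lids and take off the outer lid alone

## Task

Set up the parrot's foraging pot: draw the tray all the way out from under the grey shelf, then carry the nested pair of lids over from the chopping board together (the inner lid's wide steel rim bears both) and lower them onto the pot, not dropped and not coming apart, until the inner lid sits fully home. Then lift off the outer lid alone, leaving the inner lid seated, the pot upright and the tray fully out, and finish while still holding the outer lid in the gripper, upright and still, a good hand's breadth above the inner lid and resting on nothing. Leave the cup, foot toy and spiral where they are.

Things in the scene. Friction and masses are not known exactly. Their poses are not given: they have to be found in the camera images.
- shelf: Fixed low grey plastic shelf, 320 (own x) x 220 (own y) x 140 mm high; origin: centre of its underside. Open front looks along its own -y, front edge 110 mm from the origin; top board 128 to 140 mm above the counter. Bay on its -x side (centre 65 mm from origin) holds the tray, the other bay stock. A clear acrylic bin with two balls on top, above the stock bay, reaches 215 mm above the counter.
- tray (a joint): Slide of the tray, m: 0 = fully in, grows as the tray is drawn out along the shelf's own -y, 0.14 = fully out at its stop. Stays where it is left; friction about 1.2 N plus light damping.
- tray_bar (a point): Middle of the tray's steel bar handle: round, 10 mm thick, 90 mm long, parallel to the shelf's x, 60 mm above the counter, free from above, on end posts as thick. Tray fully in: 80 mm in front of the shelf's front edge. Moves with the tray, which is 144 mm wide with fences 26 mm high and its floor 12 mm above the counter.
- pot: White ceramic pot, straight-sided, 60 mm outside diameter, 80 mm high, open mouth of 50 mm inside diameter, about 0.4 kg. Origin: centre of its underside; z up. Stands loose on the tray floor, at first under the shelf's top board, about 48 mm behind its front edge; rides along when the tray is drawn.
- pot_rim (a point): Centre of the pot's mouth, level with its rim (80 mm above the pot's underside).
- board: Fixed wooden chopping board, 170 (x) x 150 (y) x 14 mm, on the counter. Origin: centre of its underside. The nested lids stand on it.
- inner_lid: Round steel inner lid, about 0.12 kg. From its origin (centre of its underside) up: plug 46 mm in diameter, 14 mm deep, lowest 6 mm tapering to 39 mm, that drops into the pot's mouth; rim disc 66 mm in diameter, 8 mm thick (14 to 22 mm above the origin), whose underside rests on the pot's rim when home; raised slotted middle, 40 mm in diameter, 6 mm high, which keeps the outer lid centred.
- inner_rim (a point): Centre of the inner lid's rim disc at mid thickness (18 mm above its origin): the height at which to grip the 66 mm rim to carry both lids.
- inner_seat (a point): Centre of the underside of the inner lid's rim disc (14 mm above its origin); it meets pot_rim when the lid is fully home.
- outer_lid: White ceramic outer lid, about 0.085 kg: upturned cup 52 mm in diameter, 20 mm high, knob on top, 44 mm in all. Origin: centre of its lower edge; z up. Stands loosely on the inner lid's rim disc, over the raised middle (origin 22 mm above the inner lid's), held by its weight alone: the knob lifts it alone, the inner lid's rim lifts both.
- outer_knob (a point): On the axis of the outer lid's knob, 35 mm above the outer lid's origin: the knob is 22 mm in diameter there, straight from 28 to 42 mm above that origin, top at 44 mm; the lid's flat top is at 20 mm.
- cup: Bystander: stainless cup, 68 mm in diameter, 75 mm high. Origin: centre of its underside. Leave alone.
- foot_toy: Bystander: purple plastic foot toy, a dumb-bell 66 mm long (its own x), 44 mm high. Origin: under its middle. Leave alone.
- spiral: Bystander: flat silicone spiral about 75 mm across and 12 mm high, lying on top of the shelf. Origin: centre of its underside. Leave alone.
There are look-alikes about, which are no part of the job. There is more than one size of the inner_lid; the one meant has the size given above.

How it is judged (in metres and radians):
On the way, in this order (a step that is already met when the one before it is completed fails the run):
1. the tray is drawn fully out (value of joint tray above 0.128 m), for 0.2 s.
2. the pair of lids, still nested, sits fully home on the pot (z of inner_seat in the frame of pot_rim below 0.002 m and horizontal distance between inner_seat and pot_rim below 0.005 m and angle between inner_lid's own z axis and vertical below 0.06 rad and distance between outer_lid and inner_lid below 0.026 m), for 0.3 s.
3. the outer lid is lifted off alone, the inner lid staying home (z of outer_lid in the frame of inner_lid above 0.04 m and z of inner_seat in the frame of pot_rim below 0.003 m and horizontal distance between inner_seat and pot_rim below 0.005 m), for 0.1 s.
At the end, for the whole second after the job is handed in: Outer lid held in the gripper alone, upright (20 deg), still, its edge 48 mm or more above the inner lid's rim. Inner lid home on the pot (2 mm in height, 5 mm of centre), untouched. Pot upright on the tray, clear of the shelf; tray within 12 mm of fully out (z of outer_lid in the frame of inner_lid above 0.07 m and contact force between the fingers and outer_lid above 1 N and contact force between each of outer_lid, the fingers and inner_lid below 0.1 N and contact force between outer_lid and pot below 0.1 N and contact force between outer_lid and shelf below 0.1 N and angle between outer_lid's own z axis and vertical below 0.35 rad and linear speed of outer_lid below 0.05 m/s and z of inner_seat in the frame of pot_rim between -0.003 and 0.002 m and horizontal distance between inner_seat and pot_rim below 0.005 m and angle between each of inner_lid, pot's own z axis and vertical below 0.06 rad and linear speed of inner_lid below 0.03 m/s and z of pot in the frame of shelf between 0.008 and 0.018 m and y of pot in the frame of shelf below -0.15 m and value of joint tray above 0.128 m); the arm keeps its last pose, push and grip.
It fails at once if the lids came apart while the inner lid was not home on the pot (distance between outer_lid and inner_lid above 0.035 m and not (z of inner_seat in the frame of pot_rim below 0.003 m and horizontal distance between inner_seat and pot_rim below 0.006 m)).
It fails at once if the lids were dropped (linear speed of inner_lid above 0.35 m/s and contact force between the fingers and inner_lid below 0.05 N).
It fails at once if the pot was tipped (angle between pot's own z axis and vertical above 0.25 rad).
It fails at once if a bystander was disturbed (distance of any of cup, foot_toy, spiral from where it was at the start of the episode above 0.02 m).
It also fails if it takes over 69 s, if anything falls off the work surface, if the arm or the gripper's body presses on something with over 40 N, if the wrist force passes 120 N, or if a joint passes its speed limit or range.

## Robot

A 6-joint arm with a two-finger parallel gripper is mounted at the origin on the work surface. World frame = base frame: x ahead of the robot, y to its left, z up, the work surface at z = 0. Lengths are in mm, angles in degrees, forces in N, time in s.
With the tool pointing down it reaches from about 350 to 850 mm from the base axis. Payload 8.1 kg.
Tool frame: the origin (TCP) lies midway between the tips of the shut fingers; the grasp point (between the pads) lies 19 mm behind it (r.grip_point_offset is the distance from the TCP to the grasp point, in mm); z points along the fingers, y is the line along which they close (so a half turn about z gives the same grasp; the last joint's range is limited). The gripper opens to 85 mm and grips with 20 to 120 N. Pads are 22 mm wide; open, the fingers measure 114 mm over their backs; the gripper's body (76 mm by 85 mm) begins 54 mm behind the grasp point. The pads swing forward as they close: fully open they stand 13 mm farther back than shut.
Start: joints at [58.132, 7.471, 85.268, -0, 87.261, -4.893], TCP at [272.14, 534.738, 231.292] pointing down, gripper open.
Joint ranges: [-169.43, 169.43], [-51.17, 129.36], [1.28, 143.12], [-76.62, 256.62], [0, 156.53], [-152.29, 152.29]. Speed limits (degrees/s): [136.94, 136.94, 159.86, 180, 180, 180].

## Interface

Orientations are given as [roll, pitch, yaw] about the fixed x, y, z axes, in that order (R = Rz(yaw) Ry(pitch) Rx(roll)).
In Python, from bench import r gives the robot as it stands.
- The arm moves only by the shell command python3 -m inch 'ROWS' [FORCE]. ROWS is JSON, one flat list of numbers, 7 for each row, row after row: the shift along the world's x, y, z in m, then the turn, a rotation vector about the world's x, y, z in degrees, then the closure in counts, from 0 (fully open) to 255 (shut). A call has 1 to 10 rows; each row shifts and turns the commanded pose from where the row before left it; what a row does not reach is not made up. A row lasts 1/10 s, in which the tool goes at most 50 mm and 8.59 degrees, less where a joint would pass 70% of its speed; a pose out of reach is approached as far as the arm can. A call with a gripper value outside its range is refused whole. The fingers move at their own pace and stop on an object; FORCE is the grip in N (left out, the last holds). Time passes only in rows, so rows that do not move let the fingers close. It gives the time, the measured TCP pose, the force and the opening at its end, in the units of the state.
- r.sense(): the state, without advancing time (a new reading comes with each control period).
- r.snapshot(name): name is "side" or "top"; returns (picture, depth): 400x640x3 uint8, red, green, blue; 400x640 float32, mm along the optical axis (not along the pixel's ray), 0 where there is no reading.
- r.get_calibration(name): a dict with "fovy" (degrees; the focal length in pixels is half the picture's height over the tangent of half this angle, whatever the lens; pixels are square), "cx", "cy" (the principal point, pixels), "position" and "rotation" of the camera in the world. Camera axes: x right, y up, looking along -z (the intrinsics and any distortion apply to the point x, -y, -z); pixel columns grow to the right and rows downward; lengths in mm; the calibration is good to about 2 mm. A picture is of the moment at which its call begins. get_calibration takes no time and is no camera call.
- r.hand_in(): hands the job in, once; it reports no verdict.
The state is a dict: "time": time; "joint_pos": joint angles; "qd": joint speeds; "joint_efforts": joint torques, N m; "tool_pos": TCP position; "tcp_rot": TCP orientation; "ft_force": force on the tool from outside, world axes, zero at the start; "wrist_torque": the same for the moment, N m; "finger_gap": finger opening in mm.
Only numpy, scipy, OpenCV 4.12 (cv2) and the standard library are available. Lean on these libraries where they do the work, as an engineer would, in place of code of your own. Each camera call takes 0.05 s, during which the arm holds its last target. There are 200 camera calls.

## Working session

There is one attempt and no reset: what is moved stays moved. The work goes in short steps, Python scripts to look and compute and a shell command to move; the robot and the scene stay as the last step left them, time stands still between calls to the robot, and variables do not carry over. Pictures are saved under pics/ and viewed, on a budget of 10 in all, crops included, one or two more only if the job needs it, and the job is handed in when it is done.

```bash
ls; mkdir -p pics
cat > h.py <<'E'
import numpy as np, cv2
from bench import r
def snap(n):
    im,d=r.snapshot(n); return im,d
def cal(n): return r.get_calibration(n)
def ray(n,u,v):
    c=cal(n); f=200/np.tan(np.radians(c['fovy'])/2)
    return np.array([(u-c['cx'])/f,-(v-c['cy'])/f,-1.0])
def world(n,u,v,depth):
    c=cal(n); return np.array(c['position'])+np.array(c['rotation'])@(ray(n,u,v)*depth)
def at_z(n,u,v,z):
    c=cal(n); p=np.array(c['position']); w=np.array(c['rotation'])@ray(n,u,v); return p+w*(z-p[2])/w[2]
def cloud(n,d):
    c=cal(n); f=200/np.tan(np.radians(c['fovy'])/2)
    v,u=np.mgrid[0:400,0:640]
    q=np.stack([(u-c['cx'])/f*d,-(v-c['cy'])/f*d,-d],-1)
    return q@np.array(c['rotation']).T+np.array(c['position'])
E
python3 - <<'E'
from h import *
for n in('side','top'):
    im,d=snap(n); cv2.imwrite(f'pics/{n}0.png',im[:,:,::-1]); np.save(f'{n}0.npy',d); print(n,cal(n))
print(r.sense())
E
```

```text
pics
side {'fovy': 46.09816283844235, 'cx': 317.838295294716, 'cy': 189.74756924316347, 'position': array([ 454.53300899, -869.50932279, 1019.99779891]), 'rotation': array([44.99377856,  0.15511776, -5.73876037])}
top {'fovy': 53.076261433202426, 'cx': 316.1648755058859, 'cy': 197.82141506598478, 'position': array([ 398.06826499,   15.93822135, 1051.10199403]), 'rotation': array([  9.64535783,   0.22789508, -89.06558163])}
{'time': 0.1, 'joint_pos': array([ 5.81323285e+01,  7.51071665e+00,  8.53245684e+01, -2.19938220e-03,
        8.72624666e+01, -4.89249554e+00]), 'qd': array([-0.02536646, -0.12033673, -0.06022267,  0.1712845 ,  0.01075837,
        0.06110159]), 'joint_efforts': array([ 8.20074274e-04, -5.70951211e+01, -5.01942515e+01, -2.31012591e-04,
        8.08062789e-03,  4.73608395e-05]), 'tool_pos': array([271.87868775, 534.29191964, 230.335362  ]), 'tcp_rot': array([-1.79902417e+02, -6.14819668e-03,  1.53024926e+02]), 'ft_force': array([ 0.21098989, -0.72957773,  0.32456654]), 'wrist_torque': array([0.08427079, 0.00500395, 0.02626465]), 'finger_gap': 85.09345578224892}
```

View pics/top0.png

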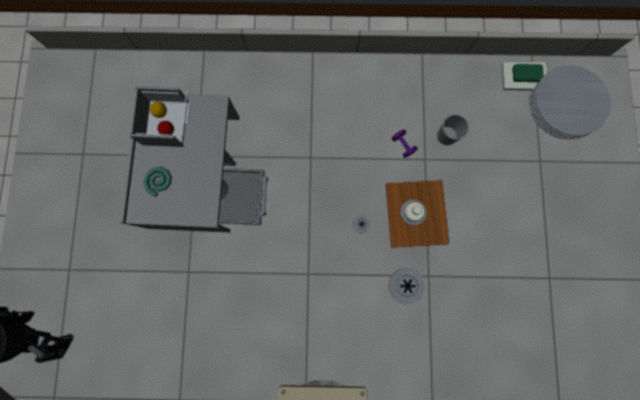

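View pics/side0.png

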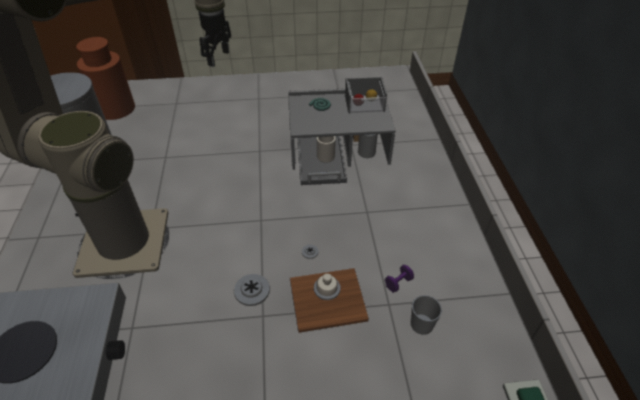

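The top view shows the shelf (180,165), bar (265,195), board (417,213) with the nested pair (414,211), and spiral (157,180). The toy is at (405,143) and the cup at (453,129). 

Things that could be taken for the inner lid:
- (414,211): the one under the white lid on the board.
- (406,286): the large slotted disc on the counter.
- (361,223): the small disc on the counter.

I choose the one on the board, since it is nested under the white outer lid, and I'll check its size next.

```bash
python3 - <<'E'
s=open('h.py').read()
s=s.replace("def cal(n): return r.get_calibration(n)","""from scipy.spatial.transform import Rotation as R
def cal(n):
    c=dict(r.get_calibration(n)); c['rotation']=R.from_euler('xyz',c['rotation'],degrees=True).as_matrix(); return c""")
open('h.py','w').write(s)
E
python3 - <<'E'
from h import *
dT=np.load('top0.npy'); dS=np.load('side0.npy')
P={'top':cloud('top',dT),'side':cloud('side',dS)}
for n in P:
    p=P[n]; print(n,'ground z',np.round(np.median(p[250:270,300:350].reshape(-1,3),0),1))
    def sel(x0,x1,y0,y1,z0,z1):
        q=p.reshape(-1,3); return q[(q[:,0]>x0)&(q[:,0]<x1)&(q[:,1]>y0)&(q[:,1]<y1)&(q[:,2]>z0)&(q[:,2]<z1)]
    q=sel(300,800,100,700,132,148); rc=cv2.minAreaRect(q[:,:2].astype(np.float32)); print('shelf top',len(q),rc,q[:,2].mean())
    c=at_z(n,*((417,213) if n=='top' else (328,298)),14); print('board~',c)
    q=sel(c[0]-130,c[0]+130,c[1]-130,c[1]+130,10,20);print('board',cv2.minAreaRect(q[:,:2].astype(np.float32)),q[:,2].mean())
    for lo,hi in((28,33),(33,39),(39,50),(50,62),(62,72),(72,84)):
        q=sel(c[0]-70,c[0]+70,c[1]-70,c[1]+70,lo,hi)
        if len(q)>5: print(lo,hi,len(q),np.round(q.min(0)),np.round(q.max(0)),np.round((q.min(0)+q.max(0))/2,1), [np.round(a,1) for a in cv2.minEnclosingCircle(q[:,:2].astype(np.float32))])
    q=sel(c[0]+0,900,100,330,48,70); 
    print('bar',len(q), np.round(np.median(q,0),1), [np.round(a,1) for a in cv2.minAreaRect(q[:,:2].astype(np.float32))])
for n,a,b in(('top',(414,211),(265,195)),('side',(327,288),(323,179))):
    im=cv2.imread(f'pics/{n}0.png')
    o=[cv2.resize(im[v-32:v+33,u-32:u+33],(390,390),interpolation=2) for u,v in(a,b)]
    cv2.imwrite(f'pics/c_{n}.png',np.hstack(o))
a=cv2.imread('pics/c_top.png');b=cv2.imread('pics/c_side.png'); cv2.imwrite('pics/c.png',cv2.resize(np.vstack([a,b]),(600,600)))
E
```

```text
top ground z [ 4.144e+02 -2.000e-01 -4.000e-01]
shelf top 9759 ((643.814453125, 349.3710021972656), (215.95449829101562, 318.232666015625), 88.24546813964844) 139.56199950069325
board~ [ 538.20713619 -240.60703284   14.        ]
board ((537.7361450195312, -213.52476501464844), (170.19924926757812, 207.2336883544922), 4.314484596252441) 13.548619286660347
28 33 33 [ 507. -259.   29.] [ 570. -195.   33.] [ 538.5 -227.    31.1] [array([ 539.4, -226.5]), np.float64(33.0)]
33 39 131 [ 507. -259.   33.] [ 572. -195.   39.] [ 539.4 -226.8   36. ] [array([ 539. , -226.2]), np.float64(32.8)]
39 50 39 [ 509. -255.   39.] [ 564. -196.   50.] [ 536.6 -225.1   44.4] [array([ 537.3, -225.9]), np.float64(30.2)]
50 62 248 [ 515. -252.   50.] [ 564. -201.   61.] [ 539.5 -226.5   55.6] [array([ 539.4, -226.4]), np.float64(25.7)]
62 72 7 [ 528. -227.   64.] [ 546. -216.   69.] [ 537.2 -221.4   66.3] [array([ 537.2, -222.7]), np.float64(9.9)]
72 84 63 [ 529. -235.   73.] [ 549. -215.   83.] [ 539.3 -225.1   77.8] [array([ 539.6, -225.6]), np.float64(11.0)]
bar 212 [594.1 156.   62.4] [array([669.5, 202.
[... 498 characters left out ...]
-230.8]), np.float64(32.2)]
33 39 137 [ 505. -259.   33.] [ 569. -204.   39.] [ 537.  -231.6   36. ] [array([ 537.4, -227.5]), np.float64(33.1)]
39 50 57 [ 511. -261.   39.] [ 562. -201.   50.] [ 536.1 -231.    44.5] [array([ 534.7, -231. ]), np.float64(30.9)]
50 62 227 [ 512. -253.   50.] [ 561. -205.   60.] [ 536.6 -228.8   55. ] [array([ 537.6, -227.9]), np.float64(26.6)]
62 72 16 [ 528. -237.   63.] [ 545. -231.   71.] [ 536.9 -234.    67. ] [array([ 536.9, -232.7]), np.float64(8.5)]
72 84 61 [ 528. -240.   72.] [ 546. -215.   83.] [ 537.4 -227.4   77.4] [array([ 537.3, -227.4]), np.float64(12.6)]
bar 445 [614.2 263.8  60.3] [array([666. , 238.7]), array([264.9, 180.2]), np.float64(4.4)]
```

View pics/c.png

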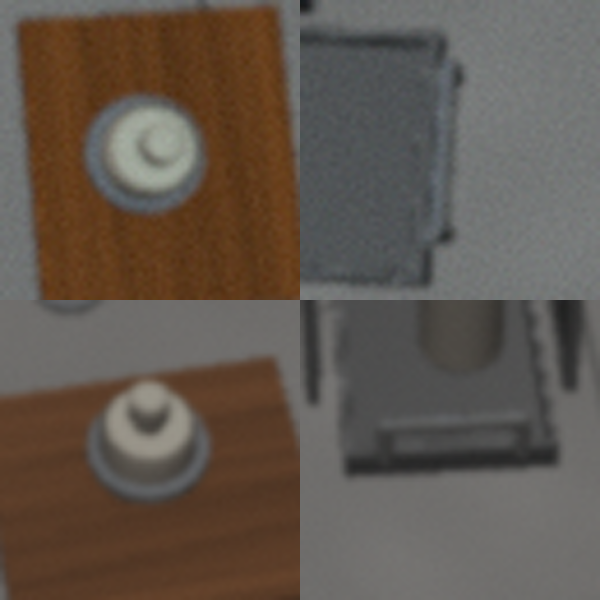

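The crop shows a white knobbed lid nested on a steel rim at top (414,211). The measured rim is 66 mm wide at z 28–36, on the 14 mm board, so it matches the description. The bar and its posts are visible on the tray. Next I refine the bar position.

```bash
python3 - <<'E'
from h import *
for n in('top','side'):
    q=cloud(n,np.load(n+'0.npy')).reshape(-1,3)
    q=q[(q[:,0]>500)&(q[:,0]<650)&(q[:,1]>120)&(q[:,1]<200)&(q[:,2]>54)&(q[:,2]<72)]
    print(n,len(q),np.round(q.mean(0),1),np.round(q.min(0)),np.round(q.max(0)),cv2.minAreaRect(q[:,:2].astype(np.float32)))
print(r.grip_point_offset)
E
python3 -m inch '[0.03,-0.037,0,0,0,2.5,100, 0.03,-0.037,0,0,0,2.5,100, 0.03,-0.037,0,0,0,2.5,100, 0.03,-0.037,0,0,0,2.5,100, 0.03,-0.037,0,0,0,2.5,100, 0.03,-0.037,0,0,0,2.5,100, 0.03,-0.037,0,0,0,2.5,100, 0.03,-0.037,0,0,0,2.5,100, 0.03,-0.037,0,0,0,2.5,100, 0.03,-0.037,0,0,0,2.5,100]' 30
```

```text
top 156 [573.2 153.5  62.9] [526. 148.  55.] [623. 160.  68.] ((574.3504028320312, 153.82940673828125), (10.129441261291504, 97.35469055175781), 88.30239868164062)
side 116 [572.6 151.8  61.5] [522. 144.  54.] [622. 159.  69.] ((571.702880859375, 151.6242218017578), (12.981803894042969, 99.51193237304688), 88.15406799316406)
18.700000000000003
time: 1.1
tool_pos: [572.8, 162.9, 230.9]
tcp_rot: [-180.0, -0.0, 178.1]
ft_force: [0.8, 0.2, 0.3]
finger_gap: 52.1
```

```bash
python3 -m inch '[0,-0.01,-0.03,0,0,0.2,100, 0,0,-0.04,0,0,0,100, 0,0,-0.04,0,0,0,100, 0,0,-0.04,0,0,0,100, 0,0,-0.025,0,0,0,100, 0,0,-0.015,0,0,0,100, 0,0,0,0,0,0,255, 0,0,0,0,0,0,255, 0,0,0,0,0,0,255, 0,0,0,0,0,0,255]' 40
```

```text
time: 2.1
tool_pos: [573.8, 155.1, 43.6]
tcp_rot: [180.0, 0.2, 178.2]
ft_force: [-0.4, -0.8, 4.0]
finger_gap: 8.5
```

```bash
python3 -m inch '[0,-0.004,0,0,0,0,255, 0,-0.01,0,0,0,0,255, -0.0005,-0.016,0,0,0,0,255, -0.0005,-0.02,0,0,0,0,255, -0.0005,-0.02,0,0,0,0,255, -0.0005,-0.02,0,0,0,0,255, -0.0005,-0.016,0,0,0,0,255, -0.0005,-0.01,0,0,0,0,255, -0.0005,-0.006,0,0,0,0,255, 0,0,0,0,0,0,255]'; python3 -m inch '[0,-0.004,0,0,0,0,255, 0,-0.003,0,0,0,0,255, 0,-0.003,0,0,0,0,255, 0,-0.002,0,0,0,0,255, 0,0,0,0,0,0,255]'
```

```text
time: 3.1
tool_pos: [570.3, 31.4, 43.5]
tcp_rot: [-180.0, 0.2, 178.2]
ft_force: [-0.6, -1.8, 7.2]
finger_gap: 8.6
time: 3.6
tool_pos: [570.1, 24.5, 43.5]
tcp_rot: [179.7, 0.2, 178.3]
ft_force: [-1.1, 19.0, 8.5]
finger_gap: 8.7
```

```bash
python3 -m inch '[0,0.004,0,0,0,0,255, 0,0,0,0,0,0,120, 0,0,0,0,0,0,100, 0,0,0,0,0,0,100, 0,0,0.02,0,0,0,100, 0,0,0.04,0,0,0,0, 0,0,0.04,0,0,0,0, 0,-0.02,0.04,0,0,0,0, 0,-0.03,0.04,0,0,0,0, 0,-0.04,0.02,0,0,0,0]'; python3 -m inch '[-0.005,-0.04,0,0,0,0,0, -0.005,-0.04,0,0,0,0,0, -0.005,-0.04,0,0,0,0,0, -0.005,-0.04,0,0,0,0,0, -0.005,0,0,0,0,0,0]'
python3 - <<'E'
from h import *
for n in('side','top'):
    im,d=snap(n); cv2.imwrite(f'pics/{n}1.png',im[:,:,::-1]); np.save(f'{n}1.npy',d)
    q=cloud(n,d).reshape(-1,3)
    s=lambda x0,x1,y0,y1,z0,z1:q[(q[:,0]>x0)&(q[:,0]<x1)&(q[:,1]>y0)&(q[:,1]<y1)&(q[:,2]>z0)&(q[:,2]<z1)]
    a=s(520,630,100,200,84,100); print(n,'pot rim',len(a),a.min(0).round(1),a.max(0).round(1),cv2.minEnclosingCircle(a[:,:2].astype(np.float32)),a[:,2].mean(), np.median(a[:,2]))
    a=s(500,650,-10,50,54,72); print('bar',cv2.minAreaRect(a[:,:2].astype(np.float32)) if len(a)>3 else 0)
    a=s(480,600,-280,-180,28,39);
    if len(a)>3:print('lid rim',cv2.minEnclosingCircle(a[:,:2].astype(np.float32)))
a=cv2.imread('pics/side1.png')
cv2.imwrite('pics/c1.png',cv2.resize(a[80:330,200:520],(800,600)))
E
```

```text
time: 4.6
tool_pos: [570.0, -65.6, 246.0]
tcp_rot: [-180.0, 0.3, 178.3]
ft_force: [1.3, -0.5, 0.1]
finger_gap: 85.7
time: 5.1
tool_pos: [542.3, -230.1, 240.7]
tcp_rot: [-179.9, -0.1, 177.9]
ft_force: [-0.5, 0.8, 0.0]
finger_gap: 86.0Traceback (most recent call last):
  File "<stdin>", line 6, in <module>
    return umr_minimum(a, axis, None, out, keepdims, initial, where)
ValueError: zero-size array to reduction operation minimum which has no identity
```

Run:
```python
from h import *
im,d=snap('top'); cv2.imwrite('pics/top1.png',im[:,:,::-1]); np.save('top1.npy',d)
a=cv2.imread('pics/side1.png');b=im[:,:,::-1]
cv2.imwrite('pics/c1.png',cv2.resize(np.hstack([a[60:340,190:510],b[60:340,180:500]]),(800,350)))
```

```text
(no output)
```

View pics/c1.png

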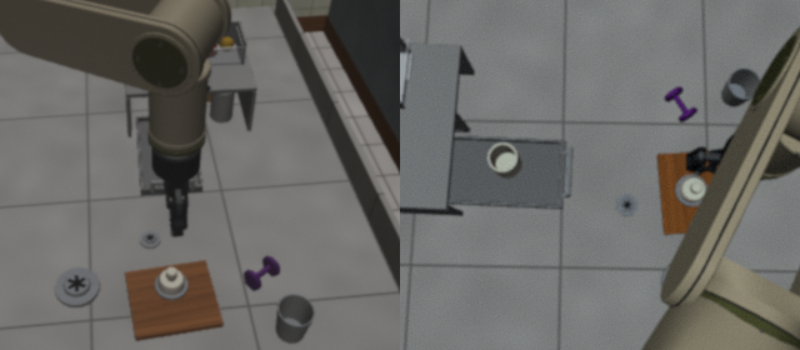

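```bash
python3 - <<'E'
from h import *
q=cloud('top',np.load('top1.npy')).reshape(-1,3)
s=lambda x0,x1,y0,y1,z0,z1:q[(q[:,0]>x0)&(q[:,0]<x1)&(q[:,1]>y0)&(q[:,1]<y1)&(q[:,2]>z0)&(q[:,2]<z1)]
a=s(520,630,90,210,84,100); print('pot rim',len(a),a.min(0).round(1),a.max(0).round(1),cv2.minEnclosingCircle(a[:,:2].astype(np.float32)),np.median(a[:,2]))
a=a[a[:,2]>88]; A=np.c_[2*a[:,:2],np.ones(len(a))]; x=np.linalg.lstsq(A,(a[:,:2]**2).sum(1),rcond=None)[0]; print('fit',x[:2],np.sqrt(x[2]+x[0]**2+x[1]**2))
a=s(500,650,-20,60,54,72); print('bar',cv2.minAreaRect(a[:,:2].astype(np.float32)))
a=s(500,570,-265,-190,29,39); print('lid',cv2.minEnclosingCircle(a[:,:2].astype(np.float32)))
print(r.sense()['tool_pos'],r.sense()['tcp_rot'])
E
python3 -m inch '[-0.0035,0.003,-0.04,0,0,0,0, 0,0,-0.04,0,0,0,0, 0,0,-0.04,0,0,0,0, 0,0,-0.03,0,0,0,0, 0,0,0,0,0,0,0, 0,0,0,0,0,0,0]'
```

```text
pot rim 163 [561.  125.8  84.1] [618.8 185.1  93.8] ((590.2430419921875, 155.45657348632812), 29.9691162109375) 90.5445567389985
fit [590.27453238 155.26289173] 27.33381737806257
bar ((570.1681518554688, 25.210603713989258), (9.807086944580078, 98.83511352539062), 88.4473876953125)
lid ((539.2637329101562, -225.95074462890625), 32.76620101928711)
[ 542.75923776 -226.2004328   240.82612714] [ 1.79961993e+02 -5.17060110e-02  1.78074939e+02]
time: 5.8
tool_pos: [540.2, -221.2, 91.6]
tcp_rot: [180.0, -0.0, 178.3]
ft_force: [0.1, -0.9, 1.2]
finger_gap: 85.7
```

```bash
python3 -m inch '[-0.001,-0.0055,-0.01,0,0,0,0, 0,0,-0.02,0,0,0,0, 0,0,-0.02,0,0,0,0, 0,0,-0.015,0,0,0,0, 0,0,-0.01,0,0,0,0, 0,0,-0.005,0,0,0,0, 0,0,0,0,0,0,0, 0,0,0,0,0,0,0]'
```

```text
time: 6.6
tool_pos: [539.7, -228.1, 12.1]
tcp_rot: [-180.0, 0.1, 178.2]
ft_force: [-0.7, 0.4, -0.1]
finger_gap: 85.1
```

```bash
python3 -m inch '[0,0.001,-0.0035,0,0,0,0, 0,0,0,0,0,0,25, 0,0,0,0,0,0,50, 0,0,0,0,0,0,100, 0,0,0,0,0,0,100, 0,0,0,0,0,0,255, 0,0,0,0,0,0,255, 0,0,0,0,0,0,255]' 35
python3 - <<'E'
from h import *
for n in('side','top'):
    im,d=snap(n); cv2.imwrite(f'pics/{n}2.png',im[:,:,::-1]); np.save(f'{n}2.npy',d)
print(r.sense()['tool_pos'],r.sense()['ft_force'],r.sense()['finger_gap'])
a=cv2.imread('pics/side2.png')[240:340,270:390]; b=cv2.imread('pics/top2.png')[160:260,354:474]
cv2.imwrite('pics/c2.png',cv2.resize(np.hstack([a,b]),(800,333),interpolation=2))
E
```

```text
time: 7.4
tool_pos: [539.4, -226.8, 8.4]
tcp_rot: [-180.0, 0.0, 178.2]
ft_force: [-2.7, 1.4, 5.1]
finger_gap: 64.8
[ 539.39631406 -226.7832892     8.36347709] [-1.05403899  2.15634287  5.95459238] 64.3735214268912
```

View pics/c2.png

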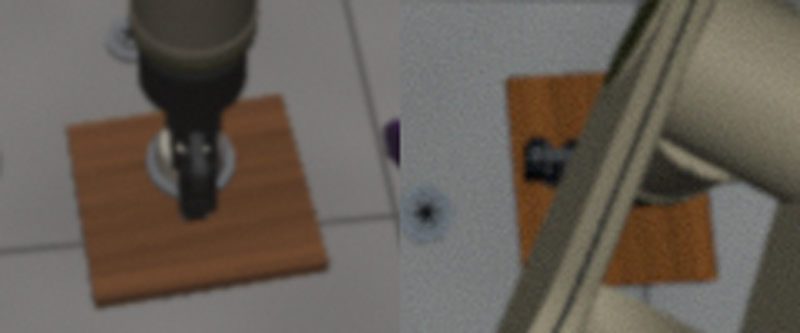

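The nested pair is gripped at the rim: side crop (190,155), lid upright, gap about 65 mm. I'll lift it gently.

```bash
python3 -m inch '[0,0,0.002,0,0,0,255, 0,0,0.004,0,0,0,255, 0,0,0.008,0,0,0,255, 0,0,0.012,0,0,0,255, 0,0,0.016,0,0,0,255, 0,0,0.018,0,0,0,255, 0,0,0.018,0,0,0,255, 0,0,0.018,0,0,0,255, 0,0,0.014,0,0,0,255, 0,0,0.01,0,0,0,255]'; python3 -m inch '[0,0.005,0.006,0,0,0,255, 0.001,0.01,0.003,0,0,0,255, 0.002,0.016,0,0,0,0,255, 0.003,0.022,0,0,0,0,255, 0.004,0.026,0,0,0,0,255, 0.004,0.028,0,0,0,0,255, 0.004,0.028,0,0,0,0,255, 0.004,0.028,0,0,0,0,255, 0.004,0.028,0,0,0,0,255, 0.004,0.028,0,0,0,0,255]';python3 -m inch '[0.004,0.028,0,0,0,0,255, 0.004,0.028,0,0,0,0,255, 0.004,0.026,0,0,0,0,255, 0.004,0.022,0,0,0,0,255, 0.003,0.018,0,0,0,0,255, 0.003,0.014,0,0,0,0,255, 0.002,0.01,0,0,0,0,255, 0.001,0.006,0,0,0,0,255, 0,0,0,0,0,0,255, 0,0,0,0,0,0,255]'
```

```text
time: 8.5
tool_pos: [539.9, -227.2, 130.3]
tcp_rot: [-179.9, 0.1, 178.2]
ft_force: [-0.1, 0.5, -2.2]
finger_gap: 64.5
time: 9.5
tool_pos: [568.2, -5.1, 135.6]
tcp_rot: [180.0, -0.1, 178.3]
ft_force: [-0.3, 0.8, -1.9]
finger_gap: 64.8
time: 10.5
tool_pos: [594.1, 143.7, 136.7]
tcp_rot: [-180.0, -0.0, 178.2]
ft_force: [-0.7, 0.0, -2.1]
finger_gap: 64.3
```

```bash
python3 -m inch '[-0.001,0.003,0,0,0,0,255, -0.002,0.005,-0.005,0,0,0,255, -0.001,0.0033,-0.01,0,0,0,255, 0,0,-0.005,0,0,0,255, 0,0,0,0,0,0,255, 0,0,0,0,0,0,255]'
python3 - <<'E'
from h import *
for n in('side','top'):
    im,d=snap(n); cv2.imwrite(f'pics/{n}3.png',im[:,:,::-1]); np.save(f'{n}3.npy',d)
print(r.sense()['tool_pos'])
a=cv2.imread('pics/side3.png')[100:200,270:390]; b=cv2.imread('pics/top3.png')[140:240,170:290]
cv2.imwrite('pics/c3.png',cv2.resize(np.hstack([a,b]),(800,333),interpolation=2))
E
```

```text
time: 11.1
tool_pos: [589.9, 155.4, 116.3]
tcp_rot: [-180.0, -0.0, 178.2]
ft_force: [-0.7, 0.6, -2.5]
finger_gap: 64.4
[590.36640204 155.47034691 117.06053089]
```

View pics/c3.png

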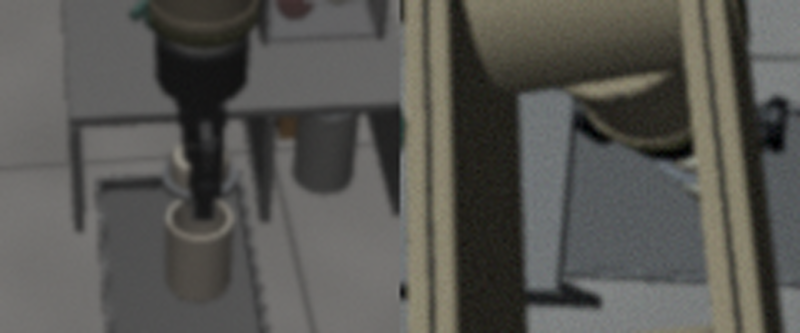

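Side crop: the lid pair is held at (200,170) just above the pot mouth (198,218). I'll measure the offset in that one view.

Run:
```python
from h import *
from scipy.optimize import least_squares
d=np.load('side3.npy'); q=cloud('side',d)
m=lambda z0,z1:(q[...,2]>z0)&(q[...,2]<z1)&(abs(q[...,0]-590)<50)&(abs(q[...,1]-155)<50)
a=q[m(84,97)]; print('pot',a.min(0).round(1),a.max(0).round(1),cv2.minEnclosingCircle(a[:,:2].astype(np.float32)))
a=q[(abs(q[...,0]-590)<50)&(abs(q[...,1]-155)<50)&(q[...,2]>20)&(q[...,2]<80)&(q[...,1]<155)]
f=least_squares(lambda p:np.hypot(a[:,0]-p[0],a[:,1]-p[1])-30,[590,155],loss='soft_l1'); print('pot wall',len(a),f.x.round(1),np.abs(f.fun).mean())
for z0,z1 in((124,134),(134,138),(138,146),(146,166),(166,180)):
    a=q[m(z0,z1)]; 
    if len(a): print(z0,len(a),np.percentile(a,[0,3,97,100],axis=0).round(1).tolist(),cv2.minEnclosingCircle(a[:,:2].astype(np.float32)))
# same wall/extent in first images for lids: x extents per row
im=cv2.imread('pics/side3.png')
v=range(140,182,3)
for y in v: print(y,' '.join(f"{q[y,x,2]:.0f}/{q[y,x,1]:.0f}" for x in range(312,348,2)))
```

```text
pot [558.3 122.4  84. ] [617.  179.   94.9] ((588.5728759765625, 152.1160125732422), 31.373878479003906)
pot wall 293 [588.7 156.3] 2.569820646446071
124 14 [[577.1, 108.7, 125.2], [577.2, 109.8, 125.5], [597.4, 119.2, 132.8], [597.6, 119.7, 132.9]] ((587.6629638671875, 114.8949203491211), 10.51924991607666)
134 17 [[555.3, 108.3, 134.2], [557.8, 108.6, 134.3], [600.7, 149.5, 137.9], [604.2, 152.9, 137.9]] ((576.440673828125, 133.68023681640625), 28.51690673828125)
138 81 [[555.3, 107.4, 138.0], [556.3, 109.9, 138.7], [618.1, 167.9, 145.5], [619.8, 169.9, 146.0]] ((588.6041259765625, 144.6717529296875), 37.33391189575195)
146 87 [[559.0, 107.0, 146.0], [563.4, 108.1, 146.2], [613.1, 164.0, 165.4], [617.0, 170.4, 165.6]] ((584.4732666015625, 140.59487915039062), 33.71189880371094)
166 9 [[566.2, 105.4, 167.0], [568.0, 106.0, 167.0], [583.2, 143.1, 175.6], [583.8, 147.7, 175.7]] ((575.0223388671875, 126.52759552001953), 22.89139747619629)
140 -3/391 1/386 1/385 -1/387 2/382 -4/389 205/131 199/139 218/115 225/105 228/101 207/126 204/129 -0/379 0/378 1/375 23/348 63/298
143 -0/372 2/368 
[... 986 characters left out ...]
14 135/109 126/118 78/171 93/154 13/241 20/233 27/225 3/251
167 8/242 9/240 11/237 14/234 91/149 68/173 61/180 63/177 58/182 55/185 63/175 64/174 69/167 90/144 12/228 10/230 26/212 -3/243
170 9/227 10/225 10/225 9/225 82/145 89/137 91/134 91/133 47/180 49/178 50/176 90/133 90/132 82/140 14/212 10/216 27/197 -1/227
173 9/213 11/210 10/211 12/207 67/148 76/138 80/133 78/135 80/132 82/130 79/131 79/131 77/132 68/142 10/202 11/201 25/186 2/209
176 11/197 11/196 8/199 15/191 53/150 64/138 65/136 74/126 73/126 75/124 68/130 67/131 65/132 60/137 12/187 8/190 21/176 27/170
179 16/178 6/188 10/183 11/181 43/148 54/136 58/131 60/128 62/126 59/128 59/127 56/129 53/133 42/143 14/171 13/171 14/170 27/156
```

Offset is under about 1 mm in x and y, well within the taper's catch range. Lowering.

```bash
python3 -m inch '[0,0,-0.005,0,0,0,255, 0,0,-0.01,0,0,0,255, 0,0,-0.01,0,0,0,255, 0,0,-0.005,0,0,0,255, 0,0,-0.003,0,0,0,255, 0,0,-0.003,0,0,0,255, 0,0,0,0,0,0,255]';python3 -m inch '[0,0,-0.002,0,0,0,255, 0,0,-0.002,0,0,0,255, 0,0,0,0,0,0,255]'
```

```text
time: 11.9
tool_pos: [589.9, 155.5, 80.3]
tcp_rot: [-180.0, -0.0, 178.2]
ft_force: [0.3, -0.2, -1.4]
finger_gap: 64.7
time: 12.2
tool_pos: [590.0, 155.5, 76.6]
tcp_rot: [-180.0, -0.0, 178.2]
ft_force: [0.1, -0.1, -2.0]
finger_gap: 64.4
```

```bash
python3 -m inch '[0,0,-0.001,0,0,0,255, 0,0,-0.001,0,0,0,255, 0,0,-0.001,0,0,0,255, 0,0,0,0,0,0,255]';python3 -m inch '[0,0,-0.001,0,0,0,255, 0,0,-0.0005,0,0,0,255, 0,0,0,0,0,0,255]'
```

```text
time: 12.6
tool_pos: [590.0, 155.5, 73.6]
tcp_rot: [-180.0, -0.0, 178.2]
ft_force: [1.0, 0.2, -1.9]
finger_gap: 64.2
time: 12.9
tool_pos: [590.2, 155.6, 72.4]
tcp_rot: [180.0, 0.0, 178.2]
ft_force: [0.4, -0.4, -1.2]
finger_gap: 64.6
```

```bash
python3 -m inch '[0,0,-0.0005,0,0,0,255, 0,0,-0.0005,0,0,0,255, 0,0,0,0,0,0,255]'
```

```text
time: 13.2
tool_pos: [590.6, 155.5, 72.4]
tcp_rot: [180.0, 0.1, 178.2]
ft_force: [-3.3, -1.5, 5.8]
finger_gap: 64.5
```

```bash
python3 -m inch '[0,0,-0.0005,0,0,0,255, 0,0,-0.0005,0,0,0,255, 0,0,0,0,0,0,255]'
```

```text
time: 13.5
tool_pos: [591.1, 155.7, 72.4]
tcp_rot: [180.0, 0.1, 178.2]
ft_force: [-6.3, -0.1, 13.0]
finger_gap: 64.6
```

Contact at exactly the predicted height (72.4). I'll relax the push, then open.

```bash
python3 -m inch '[0,0,0.001,0,0,0,255, 0,0,0,0,0,0,255, 0,0,0,0,0,0,50, 0,0,0,0,0,0,20, 0,0,0,0,0,0,0, 0,0,0,0,0,0,0, 0,0,0,0,0,0,0]';python3 -m inch '[0,0,0.01,0,0,0,0, 0,0,0.02,0,0,0,0, 0,0,0.03,0,0,0,0, 0,0,0.04,0,0,0,0, 0,0,0.04,0,0,0,0, 0,-0.03,0.02,0,0,0,0, 0,-0.04,0,0,0,0,0, 0,-0.04,0,0,0,0,0, 0,0,0,0,0,0,0]'
python3 - <<'E'
from h import *
for n in('side','top'):
    im,d=snap(n); cv2.imwrite(f'pics/{n}4.png',im[:,:,::-1]); np.save(f'{n}4.npy',d)
    q=cloud(n,d); q=q[(abs(q[...,0]-590)<45)&(abs(q[...,1]-155)<45)]
    for z0,z1 in((80,90),(92,105),(110,125),(128,150)):
        a=q[(q[:,2]>z0)&(q[:,2]<z1)]
        if len(a)>4: print(n,z0,len(a),a.min(0).round(1),a.max(0).round(1),np.median(a[:,2]).round(1),cv2.minEnclosingCircle(a[:,:2].astype(np.float32)))
a=cv2.imread('pics/side4.png')[100:200,270:390]; b=cv2.imread('pics/top4.png')[140:240,170:290]
cv2.imwrite('pics/c4.png',cv2.resize(np.hstack([a,b]),(800,333),interpolation=2))
E
```

```text
time: 14.2
tool_pos: [590.2, 155.5, 71.2]
tcp_rot: [-180.0, 0.0, 178.2]
ft_force: [0.5, 0.4, 1.7]
finger_gap: 85.1
time: 15.1
tool_pos: [590.2, 41.1, 232.3]
tcp_rot: [-179.9, 0.1, 178.0]
ft_force: [1.4, 1.2, -0.1]
finger_gap: 85.2
side 80 37 [560.3 125.1  80. ] [613.  145.6  89.8] 83.9 ((586.7125854492188, 142.4477996826172), 26.504615783691406)
side 92 117 [555.5 121.   93.1] [619.7 173.1 104.6] 99.2 ((585.3800659179688, 149.67181396484375), 34.36774444580078)
side 110 108 [563.4 126.2 110. ] [606.1 172.7 124.3] 118.1 ((584.3370971679688, 149.50767517089844), 25.03605842590332)
side 128 51 [578.  141.8 128.3] [596.4 163.2 147. ] 140.9 ((588.5625610351562, 152.0685272216797), 11.850172996520996)
top 92 122 [558.1 122.7  94. ] [622.  158.1 104.6] 99.1 ((589.8922119140625, 150.93212890625), 32.25666046142578)
top 110 168 [565.1 130.3 110.1] [616.1 156.6 123.1] 117.9 ((590.5950317382812, 152.632080078125), 25.832706451416016)
top 128 30 [580.8 144.1 129.4] [599.5 152.1 145. ] 141.4 ((590.1356201171875, 151.57998657226562), 9.39003849029541)
```

View pics/c4.png

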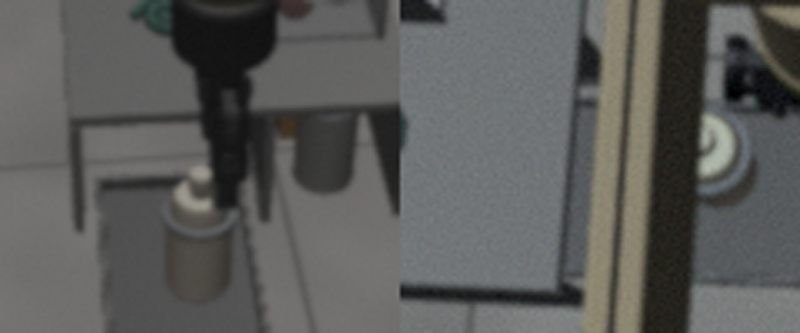

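Side crop: the pair sits level on the pot (200,210) and the knob top is at z ≈ 144, as expected when home. Now the knob.

```bash
python3 -m inch '[0,0.02,0,0,0,0,110, 0,0.04,0,0,0,0,110, 0,0.035,0,0,0,0,110, 0,0.015,0,0,0,0,110, 0,0,-0.02,0,0,0,110, 0,0,-0.03,0,0,0,110, 0,0,-0.02,0,0,0,110, 0,0,-0.01,0,0,0,110, 0,0,0,0,0,0,110, 0,0,0,0,0,0,110]' 30
```

```text
time: 16.2
tool_pos: [590.6, 155.8, 152.3]
tcp_rot: [180.0, 0.1, 178.2]
ft_force: [-0.1, -0.2, 0.5]
finger_gap: 48.4
```

```bash
python3 -m inch '[0,0,-0.01,0,0,0,110, 0,0,-0.01,0,0,0,110, 0,0,-0.007,0,0,0,110, 0,0,-0.0025,0,0,0,110, 0,0,0,0,0,0,140, 0,0,0,0,0,0,160, 0,0,0,0,0,0,175, 0,0,0,0,0,0,255, 0,0,0,0,0,0,255, 0,0,0,0,0,0,255]' 30
```

```text
time: 17.2
tool_pos: [590.5, 155.7, 122.3]
tcp_rot: [180.0, 0.1, 178.2]
ft_force: [-0.6, 1.1, 3.4]
finger_gap: 20.5
```

```bash
python3 -m inch '[0,0,0.001,0,0,0,255, 0,0,0.002,0,0,0,255, 0,0,0.004,0,0,0,255, 0,0,0.008,0,0,0,255, 0,0,0.012,0,0,0,255, 0,0,0.015,0,0,0,255, 0,0,0.015,0,0,0,255, 0,0,0.015,0,0,0,255, 0,0,0.012,0,0,0,255, 0,0,0.008,0,0,0,255]';python3 -m inch '[0,0,0.005,0,0,0,255, 0,0,0.002,0,0,0,255, 0,0,0,0,0,0,255, 0,0,0,0,0,0,255, 0,0,0,0,0,0,255]'
python3 - <<'E'
from h import *
for n in('side','top'):
    im,d=snap(n); cv2.imwrite(f'pics/{n}5.png',im[:,:,::-1]); np.save(f'{n}5.npy',d)
q=cloud('side',np.load('side5.npy')); q=q[(abs(q[...,0]-590)<45)&(abs(q[...,1]-155)<45)]
for z0,z1 in((80,90),(92,104),(103,112),(190,230)):
    a=q[(q[:,2]>z0)&(q[:,2]<z1)]
    if len(a)>4: print(z0,len(a),a.min(0).round(1),a.max(0).round(1),np.median(a[:,2]).round(1))
q=cloud('top',np.load('top5.npy')).reshape(-1,3); a=q[(abs(q[:,0]-570)<70)&(abs(q[:,1]-25)<40)&(q[:,2]>54)&(q[:,2]<72)]; print('bar',a.mean(0) if len(a) else 0)
a=cv2.imread('pics/side5.png')[60:210,240:480]
cv2.imwrite('pics/c5.png',cv2.resize(a,(800,500),interpolation=2))
E
```

```text
time: 18.2
tool_pos: [590.7, 155.7, 215.9]
tcp_rot: [180.0, 0.1, 178.2]
ft_force: [0.2, -0.4, -1.1]
finger_gap: 20.6
time: 18.7
tool_pos: [589.8, 155.4, 219.9]
tcp_rot: [-180.0, -0.1, 178.2]
ft_force: [0.1, -0.8, -0.5]
finger_gap: 20.5
80 42 [560.6 123.7  80.3] [617.  147.2  89.5] 83.7
92 214 [555.7 121.5  92.9] [620.6 188.6 104. ] 99.3
103 84 [562.4 117.4 103.1] [605.7 171.5 109.7] 105.5
190 201 [563.  123.5 194. ] [612.1 178.4 228.8] 213.7
bar [569.0635672   25.45599849  63.07028407]
```

View pics/c5.png

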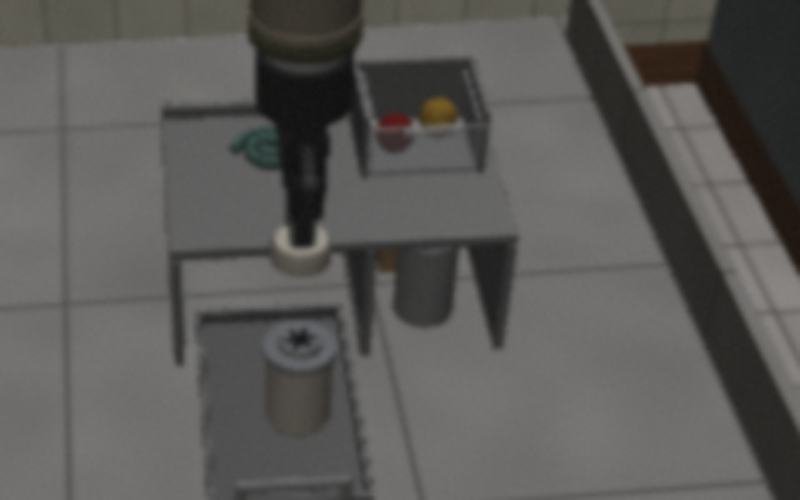

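The outer lid is held upright at (300,248). The slotted inner lid sits level on the upright pot at (300,342), with its rim top at z ≈ 99–100 and the middle at 105.5. The tray is fully out. Handing in.

```bash
python3 -c "
from bench import r
print(r.hand_in())"
```

```text
the job is handed in; nothing more can be done
None
```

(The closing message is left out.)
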